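# Push the jammed piston out of the icing press

### The job

The red piston is jammed in the clear barrel of the clamped icing press. Set the small saucepan on the table under the barrel's orange outlet, take the wooden pusher from the chopping board and with it push the piston out of the outlet so that it falls straight into the saucepan; do not touch the piston with the gripper or let it land on the table. Finally lay the pusher back down flat on the chopping board, with the pan left standing on the table with the piston inside, and leave the other kitchen things where they are.

Things in the scene. Friction and masses are not known exactly. Their poses are not given: they have to be found in the camera images.
- barrel_in (a point): Centre of the open inlet end (white flange, 56 mm across) of the clear press barrel: a level tube 80 mm long, bore 36 mm, outside 44 mm, its axis 95 mm above the table. x axis points along the barrel from inlet to outlet, z up. The barrel is held on two plates over a 60 mm (along) x 90 mm base; all this is fixed to the table, the barrel overhangs the base (12 mm high) by 10 mm at each end and the plates by 15 mm.
- barrel_out (a point): Centre of the open outlet end (orange collar, 52 mm across) of the same barrel, 80 mm along x from barrel_in, same axes. Space below it is free down to the table (69 mm); the saucepan clears the base when its centre is at least 32 mm beyond this point.
- piston_center (a point): Centre of the red piston, a cylinder 34 mm in diameter and 26 mm long along its x axis, about 35 g. It is jammed inside the barrel, starting 20 to 40 mm from the inlet (its centre); a sprung rubber seal holds it, and it takes about 4 to 8 N along the barrel to slide it. It stops when not pushed; at the outlet it tips out and falls nearly straight down, its centre landing about 10 to 30 mm beyond the end.
- pusher_grip (a point): Centre of the grip block of the loose wooden pusher: block 60 mm long (x), 22 mm wide (y), 30 mm high (z), lying on the chopping board (centre 15 mm over the board). From its +x face a round rod 14 mm thick and 115 mm long continues along x on the block's axis. Whole pusher about 90 g, balance point about 16 mm towards the rod.
- pusher_tip (a point): Tip of the pusher's rod, 145 mm along x from pusher_grip.
- board: White chopping board, 260 (x) x 190 (y) x 15 mm (z), fixed to the table; origin at the centre of its underside.
- pan_floor (a point): Centre of the inner floor of the loose blue saucepan, 4 mm above the table: round, 92 mm across at the rim, 82 mm at the foot, 45 mm high, wall 4 mm, about 180 g. x axis points along its handle, z up.
- pan_handle (a point): Middle of the pan's black handle, 85 mm along x from pan_floor and 34 mm above the pan's underside. The handle is a level bar 72 mm long, 14 mm wide, 16 mm high, reaching from 44 to 116 mm from the pan's centre.
- spoon: Bystander: blue spoon 200 mm long lying on the board beside the pusher, along its x axis; origin in the middle of its underside.
- mug: Bystander: blue mug, 76 mm across and 85 mm high, handle at its +y; origin centre of underside.
- juicer: Bystander: white citrus squeezer, 92 mm across, 72 mm high; origin centre of underside.
- spice: Bystander: small amber spice jar with red cap, 40 mm across, 58 mm high; origin centre of underside.
- mill: Bystander: dark wooden pepper mill, 56 mm across, 145 mm high; origin centre of underside.
- oil: Bystander: green oil bottle, 66 mm across, 220 mm high; origin centre of underside.
- honey: Bystander: amber honey jar with yellow cap, 68 mm across, 90 mm high; origin centre of underside.
Not all that is in view belongs to the job. What is shaped like the part that bears barrel_in but green, purple or turquoise is not meant.

How it is judged:
By the outcome, as a careful person would: the job done as asked, in the order asked, and still so for the second after the job is handed in, with the robot touching nothing.
It also fails if it takes over 72 s, if anything falls off the work surface, if the arm or the gripper's body presses on something with over 40 N, if the wrist force passes 120 N, or if a joint passes its speed limit or range.

### The arm

A 7-joint arm with a two-finger parallel gripper is mounted at the origin on the work surface. World frame = base frame: x ahead of the robot, y to its left, z up, the work surface at z = 0. Lengths are in mm, angles in rad, forces in N, time in s.
With the tool pointing down it reaches from about 400 to 875 mm from the base axis. Payload 19.3 kg.
Tool frame: the origin (TCP) lies at the very end of the fingers, on their centre line; the grasp point (between the pads) lies 19 mm behind it (grip_point_offset is the z of the grasp point in the tool frame, in mm); z points along the fingers, y is the line along which they close (so a half turn about z gives the same grasp; the last joint's range is limited). The gripper opens to 85 mm and grips with 20 to 120 N. Pads are 22 mm wide; open, the fingers measure 114 mm over their backs; the gripper's body (76 mm by 85 mm) begins 54 mm behind the grasp point. The pads swing forward as they close: fully open they stand 13 mm farther back than shut.
Start: joints at [-1.321, 0.521, -0.036, 1.599, 0.021, 1.021, -0.113], TCP at [196.504, 593.297, 231.291] pointing down, gripper open.
Joint ranges: [-2.91, 2.91], [-0.3, 2.13], [-1.5, 1.42], [0.17, 2.43], [-1.26, 4.41], [0.16, 1.93], [-2.52, 2.52]. Speed limits (rad/s): [1.89, 1.89, 2.39, 2.39, 3.01, 3.01, 3.01].

### API

Orientations are given as a 3x3 rotation matrix whose columns are the frame's x, y, z axes.
In Python, from workcell import movep, movel, goto_joints, open_gripper, clamp, wait, inverse_kinematics, read_state, camera, PlanningError, finish_job, grip_point_offset gives the robot as it stands. Calls block until the motion is done:
- movep(position, orientation): joint-space move of the TCP to a pose.
- movel(position, frame=None, max_speed=150, guard=None): straight line of the TCP; frame=None keeps the orientation; max_speed is the mean speed in mm/s. With guard (N) it stops when the force on the tool has changed by that much, and returns True; else False.
- goto_joints(angles): joint-space move.
- open_gripper() and clamp(): open the fingers fully, or close them until they stop; the grip force is fixed at half the most.
- wait(seconds).
- inverse_kinematics(position, orientation): joint angles nearest the present ones, or None.
- read_state(): the state.
- camera(name): name is "scene" or "top" or "wrist"; returns a dict with "image" (480x640x3 uint8, blue, green, red), "range_z" (480x640 float32, mm along the optical axis (not along the pixel's ray), 0 where there is no reading), "fx", "fy", "cx", "cy" (pixels), "dist_coeffs" ([k1, k2, p1, p2, k3] as OpenCV has them; the pictures are not rectified), "cam_to_world" (4x4, takes a point from camera to world coordinates). Camera axes: x right, y up, looking along -z (the intrinsics and any distortion apply to the point x, -y, -z); pixel columns grow to the right and rows downward; lengths in mm; the calibration is good to about 2 mm. A picture is of the moment at which its call begins.
A pose or a line that the arm cannot do raises PlanningError and nothing moves.
- finish_job(): hands the job in; it is judged then, once.
The state is a dict: "time": time; "qpos": joint angles; "qvel": joint speeds; "joint_efforts": joint torques, N m; "eef_pos": TCP position; "tool_rot": TCP orientation; "ft_force": force on the tool from outside, world axes, zero at the start; "torque": the same for the moment, N m; "finger_gap": finger opening in mm; "gripper_force": force on a finger pad.
Only numpy, scipy, OpenCV 4.12 (cv2) and the standard library are available. Lean on these libraries where they do the work, as an engineer would, in place of code of your own. Each camera call takes 0.05 s, during which the arm holds its last target. There are 200 camera calls.

## Working session

There is one attempt and no reset: what is moved stays moved. The work goes in short steps, each a Python script; the robot and the scene stay as the last script left them, time stands still between calls to the robot, and variables do not carry over. Pictures are saved under pics/ and viewed, at most 10 in all, crops included, and the job is handed in when it is done.

```bash
mkdir -p pics; ls; cat > h.py <<'E'
import numpy as np, cv2
from workcell import *
def snap(n,f):
    c=camera(n); cv2.imwrite(f'pics/{f}.png',c['image']); np.savez(f'pics/{f}.npz',**c); return c
def load(f): return dict(np.load(f'pics/{f}.npz'))
def cloud(c):
    K=np.array([[c['fx'],0,c['cx']],[0,c['fy'],c['cy']],[0,0,1]],float)
    v,u=np.mgrid[0:480,0:640]
    p=cv2.undistortPoints(np.stack([u,v],-1).reshape(-1,1,2).astype(np.float64),K,np.array(c['dist_coeffs'],float)).reshape(480,640,2)
    z=c['range_z'].astype(float)
    P=np.stack([p[...,0]*z,-p[...,1]*z,-z],-1); T=np.array(c['cam_to_world'])
    W=P@T[:3,:3].T+T[:3,3]; W[z==0]=np.nan; return W
E
python3 - <<'E'
from h import *
for n in('scene','top'):
    c=snap(n,n+'0'); print(n,c['cam_to_world'],c['fx'])
print(read_state())
E
```

```text
pics
scene [[ 1.02831787e-01 -8.26115998e-01  5.54037888e-01  1.08414742e+03]
 [ 9.94698280e-01  8.48566564e-02 -5.80919849e-02 -2.37478014e+01]
 [ 9.76915415e-04  5.57074237e-01  8.30462125e-01  9.20012053e+02]
 [ 0.00000000e+00  0.00000000e+00  0.00000000e+00  1.00000000e+00]] 485.397270264207
top [[ 1.95160889e-02  9.95402112e-01 -9.37750334e-02  3.87606487e+02]
 [-9.99808725e-01  1.95500392e-02 -5.56711983e-04  2.63158468e+01]
 [ 1.27915329e-03  9.37679614e-02  9.95593257e-01  1.61302809e+03]
 [ 0.00000000e+00  0.00000000e+00  0.00000000e+00  1.00000000e+00]] 606.6637042494801
{'time': 0.1, 'qpos': array([-1.32120649,  0.52197403, -0.03637828,  1.59991385,  0.02124084,
        1.02108514, -0.11279877]), 'qvel': array([-3.96030280e-04, -9.58607850e-04, -2.17873467e-05, -1.15597123e-03,
       -1.83161179e-03,  6.39411590e-04, -2.47323651e-04]), 'joint_efforts': array([ 2.81474611e-03, -9.28482127e+01,  1.98365159e+00, -3.70527577e+01,
        1.81362242e-02,  5.43539660e-03,  4.14413148e-05]), 'eef_pos': array([196.4039904 , 593.04265169, 230.78379803]), 'tool_rot': array([[-9.49318812e-01,  3.14314708e-01, -2.38146370e-04],
       [ 3.14314789e-01,  9.49318325e-01, -9.65034366e-04],
       [-7.72477819e-05, -9.90978204e-04, -9.99999506e-01]]), 'ft_force': array([-0.26861279,  0.36936596,  0.58727696]), 'torque': array([ 0.05236991, -0.02277415,  0.03295915]), 'gripper_force': 0.0, 'finger_gap': 85.5977749485218}
```

View pics/scene0.png

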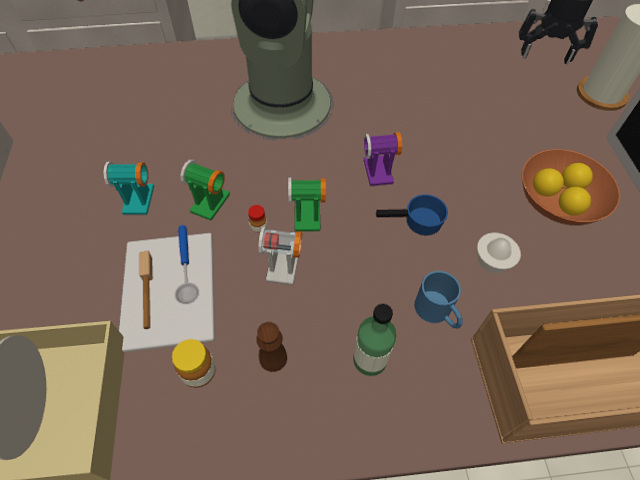

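View pics/top0.png

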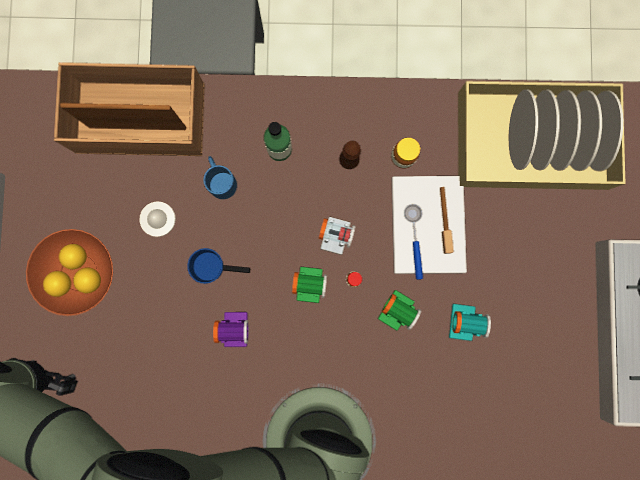

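The clear barrel is at top pixel (337,235) and scene pixel (282,242). Its orange outlet faces image-left in top (+y) and the red piston shows inside. The lookalikes are green (310,285) and (400,310), purple (231,330) and turquoise (470,322), all excluded by colour. The pusher is at top (446,220) with its block at (448,242) and tip at (443,188). The pan is at (206,266) with its handle at (236,269).

```bash
python3 - <<'E'
from h import *
T=load('top0');S=load('scene0')
WT=cloud(T);WS=cloud(S)
for n,(u,v) in dict(table=(300,340),board=(430,250),block=(448,242),tip=(443,190),pan=(206,266),handle=(238,269),jar=(355,279),mill=(350,150),spoonh=(418,262),base=(333,248)).items(): print(n,WT[v,u].round(1))
def seg(c,W,box,lo,hi,zr):
    h=cv2.cvtColor(c['image'],cv2.COLOR_BGR2HSV); m=cv2.inRange(h,lo,hi)>0
    b=np.zeros_like(m);u0,v0,u1,v1=box;b[v0:v1,u0:u1]=1
    m&=b&(W[...,2]>zr[0])&(W[...,2]<zr[1]); return W[m]
def rep(n,p):
    print(n,len(p),'med',np.median(p,0).round(1),'min',np.percentile(p,2,0).round(1),'max',np.percentile(p,98,0).round(1))
    q=p[:,:2]-p[:,:2].mean(0);w,v=np.linalg.eigh(q.T@q);print('  axis',np.degrees(np.arctan2(v[1,1],v[0,1])).round(1),'ext',np.ptp(q@v,axis=0).round(1), 'mid', (p[:,:2].mean(0)+v@((( q@v).max(0)+(q@v).min(0))/2)).round(1))
wood=((5,80,60),(22,255,255))
rep('pusher T',seg(T,WT,(432,180,460,258),*wood,(18,60)))
rep('block T',seg(T,WT,(432,180,460,258),*wood,(38,60)))
rep('pusher S',seg(S,WS,(134,246,158,330),*wood,(18,60)))
rep('block S',seg(S,WS,(134,246,158,330),*wood,(38,60)))
blue=((100,100,30),(125,255,255))
rep('panrim T',seg(T,WT,(180,240,226,290),*blue,(38,60)))
rep('panrim S',seg(S,WS,(400,190,450,240),*blue,(38,60)))
blk=((0,0,0),(180,255,60))
rep('handle T',seg(T,WT,(224,255,256,280),*blk,(25,60)))
rep('handle S',seg(S,WS,(370,200,412,225),*blk,(25,60)))
org=((5,180,150),(16,255,255))
rep('collar T',seg(T,WT,(315,212,335,245),*org,(60,140)))
rep('collar S',seg(S,WS,(285,225,305,262),*org,(60,140)))
red=((0,120,60),(4,255,255))
rep('piston S',seg(S,WS,(262,230,292,252),*red,(40,140)))
wh=((0,0,150),(180,60,255))
rep('flange S',seg(S,WS,(255,222,270,260),*wh,(60,140)))
rep('flange T',seg(T,WT,(345,218,358,250),*wh,(90,140)))
rep('base T',seg(T,WT,(315,212,360,258),*wh,(5,25)))
for n,c,(x,y,w,h) in(('a',T,(310,205,50,60)),('b',S,(245,215,80,75))):
    cv2.imwrite(f'pics/crop{n}.png',cv2.resize(c['image'][y:y+h,x:x+w],(400,400 if n=='a' else 400)))
cv2.imwrite('pics/crop.png',np.hstack([cv2.imread('pics/cropa.png'),cv2.imread('pics/cropb.png')]))
E
```

```text
table [253.2  55.6   1.3]
board [ 495.2 -281.8   18.1]
block [ 514.9 -322.5   47.7]
tip [ 651.5 -310.8   42.3]
pan [442.1 308.6   3.4]
handle [434.6 218.6  44.5]
jar [414.5 -82.4  61.2]
mill [729.6 -60.2 143.6]
spoonh [ 462.4 -247.9   31.9]
base [496.1 -26.8   9.1]
pusher T 400 med [ 544.9 -316.7   41.1] min [ 489.4 -332.9   27.6] max [ 655.  -305.8   52.8]
  axis -174.5 ext [ 22.8 173.9] mid [ 574.8 -317.8]
block T 276 med [ 532.8 -318.5   44.3] min [ 489.3 -333.6   38.1] max [ 652.8 -308.5   53.9]
  axis -174.4 ext [ 22.3 171.3] mid [ 573.9 -317.5]
pusher S 624 med [ 553.  -315.1   38.1] min [ 495.1 -331.1   28.8] max [ 662.9 -304.8   47.5]
  axis -175.1 ext [ 22.7 173.6] mid [ 577.9 -316.9]
block S 317 med [ 531.5 -318.4   44. ] min [ 493.3 -332.2   38.1] max [ 646.7 -308.    48. ]
  axis -174.6 ext [ 21.1 172.2] mid [ 577.  -315.9]
panrim T 181 med [442.3 305.6  46.3] min [399.4 260.2  38.8] max [485.8 347.9  52.3]
  axis 82.9 ext [90.2 91. ] mid [442.3 303.8]
panrim S 301 med [443.2 306.8  44. ] min [402.  259.9  38.6] max [490.  347.4  48. ]
  axis 153.3 ext [89.7 94.1] mid [44
[... 357 characters left out ...]
  axis 166.5 ext [ 8.9 47.2] mid [539.    2.5]
collar S 86 med [548.7   0.6 118.3] min [522.1  -6.1 108.5] max [564.7   8.5 123.6]
  axis 167.9 ext [ 9.3 45.2] mid [543.1   1.6]
piston S 114 med [538.2 -48.9 114.2] min [523.3 -64.5 102.7] max [550.6 -38.4 119.3]
  axis 70.5 ext [30.5 26.9] mid [536.1 -50.3]
flange S 84 med [535.4 -68.7 118.1] min [506.6 -74.7  95.9] max [552.  -55.2 124.2]
  axis 174.2 ext [19.4 46.5] mid [529.7 -63.7]
flange T 73 med [525.7 -64.5 118. ] min [498.4 -73.6  96.6] max [551.  -53.1 128.9]
  axis 178.1 ext [22.4 54. ] mid [524.  -62.9]
base T 293 med [505.9 -29.1  13.5] min [485.1 -68.6   6.6] max [575.6   2.8  20.8]
  axis 164.6 ext [76.5 88.3] mid [528.1 -38.8]
```

View pics/crop.png

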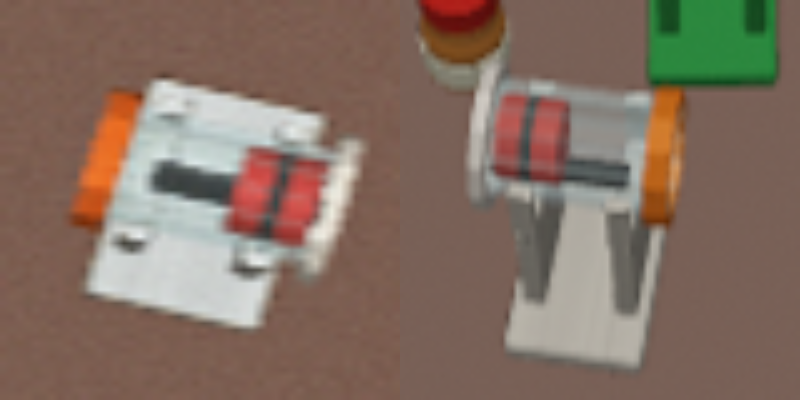

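Both crops show the clear barrel, with the piston near the white flange on the right in the top view and the outlet on the left (+y). Next I check reachability, then take close looks at the barrel and the pan.

```bash
cat >> h.py <<'E'
def Rd(deg):
    c,s=np.cos(np.radians(deg)),np.sin(np.radians(deg)); return np.array([[c,s,0],[s,-c,0],[0,0,-1.]])
E
python3 - <<'E'
from h import *
d=np.array([np.cos(np.radians(78)),np.sin(np.radians(78))]); out=np.array([540,5]); pc=out+36*d; inn=out-80*d
def t(n,p,a):
    for f in(0,180):
        q=inverse_kinematics(np.array(p,float),Rd(a+f)); print(n,a,f,None if q is None else np.round(q,2))
t('grasp',[436,223,15],-95)
for a in(0,20,40,60,78):
    e=np.array([np.cos(np.radians(a)),np.sin(np.radians(a))]); t('place',[*(pc+85*e),15],a)
t('pick',[518,-322,19],5)
t('pre',[*(inn-165*d),85],78); t('end',[*(inn-60*d),85],78)
t('pickview',[518,-322,250],5)
movep([535,-35,330],Rd(78)); snap('wrist','w_bar'); 
s=read_state();print(s['time'],s['qpos'].round(2))
E
```

```text
grasp -95 0 [-0.35  0.69 -0.32  2.08  0.49  0.45  2.01]
grasp -95 180 [-0.74  0.69  0.2   2.1  -0.35  0.38 -0.35]
place 0 0 [-0.56  0.94  0.64  1.73 -0.79  0.75 -1.08]
place 0 180 [-0.14  0.81 -0.02  1.7   0.02  0.63  1.39]
place 20 0 [-0.56  0.91  0.56  1.73 -0.69  0.71 -0.85]
place 20 180 [-0.13  0.81 -0.11  1.71  0.13  0.63  1.61]
place 40 0 [-0.56  0.87  0.47  1.76 -0.6   0.66 -0.61]
place 40 180 [-0.12  0.8  -0.19  1.74  0.24  0.63  1.82]
place 60 0 [-0.56  0.83  0.4   1.81 -0.52  0.61 -0.36]
place 60 180 [-0.11  0.79 -0.26  1.79  0.33  0.61  2.05]
place 78 0 [-0.55  0.79  0.33  1.87 -0.46  0.55 -0.12]
place 78 180 [-0.09  0.77 -0.32  1.84  0.4   0.59  2.26]
pick 5 0 [ 0.1   0.88  0.55  1.79 -0.69  0.68 -0.44]
pick 5 180 [ 0.49  0.78 -0.04  1.77  0.05  0.59  2.07]
pre 78 0 [-0.08  0.69  0.59  1.96 -0.61  0.68  0.69]
pre 78 180 [-0.38  1.06  1.22  1.97 -1.19  1.09 -1.95]
end 78 0 [-0.16  0.63  0.41  1.99 -0.43  0.61  0.33]
end 78 180 [-0.59  1.05  1.22  2.01 -1.19  1.07 -2.12]
pickview 5 0 [-0.06  0.61  0.81  1.65 -0.49  1.1  -0.59]
pickview 5 180 [ 0.77  0.51 -0.45  1.6   0.24  1.08  1.91]
2.7 [-0.54  0.34  0.66  1.73 -0.22  1.15 -0.03]
```

View pics/w_bar.png

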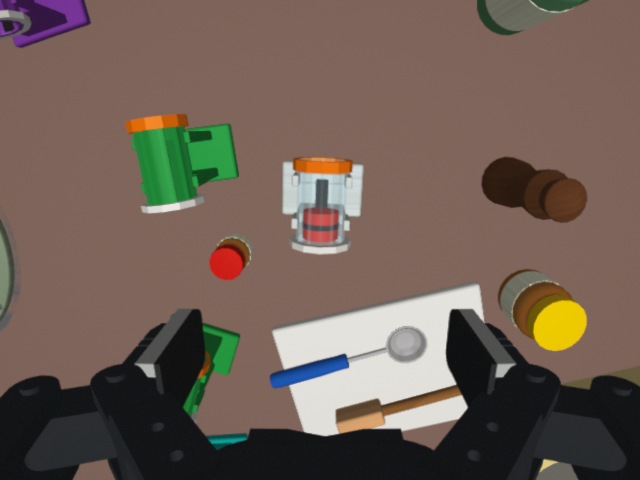

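The wrist view shows the clear barrel upright in the image, with the collar at (323,165) and the flange at (320,245). That confirms an axis of about 78°. The piston is at (321,225).

```bash
python3 - <<'E'
from h import *
C=load('w_bar');W=cloud(C);h=cv2.cvtColor(C['image'],cv2.COLOR_BGR2HSV)
def seg(box,lo,hi,zr):
    m=cv2.inRange(h,lo,hi)>0;b=np.zeros_like(m);u0,v0,u1,v1=box;b[v0:v1,u0:u1]=1
    return W[m&b&(W[...,2]>zr[0])&(W[...,2]<zr[1])]
def rep(n,p):
    # coordinates in guess frame 78deg
    e=np.array([np.cos(np.radians(78)),np.sin(np.radians(78))]);q=p[:,:2]
    a=q@e;l=q@np.array([-e[1],e[0]]);print(n,len(p),'along',np.percentile(a,[2,50,98]).round(1),'lat',np.percentile(l,[2,50,98]).round(1),'z',np.percentile(p[:,2],[2,50,98]).round(1))
rep('collar',seg((285,150,360,180),(5,180,120),(16,255,255),(70,140)))
rep('collar hi',seg((285,150,360,180),(5,180,120),(16,255,255),(110,140)))
rep('flange',seg((285,236,356,256),(0,0,130),(180,70,255),(75,140)))
rep('base/plates',seg((278,155,292,220),(0,0,130),(180,70,255),(2,40)))
rep('base/plates',seg((352,155,366,220),(0,0,130),(180,70,255),(2,40)))
rep('piston',seg((298,200,342,244),(0,120,60),(4,255,255),(70,140)))
rep('block',seg((330,395,386,435),(5,80,60),(22,255,255),(36,60)))
print('table',np.nanmedian(W[270:300,340:400,2]), 'board',np.nanmedian(W[325:340,300:330],axis=(0,1)))
movep([440,265,260],Rd(-95)); snap('wrist','w_pan'); print(read_state()['time'],read_state()['qpos'].round(2))
E
```

```text
collar 647 along [107.6 112.3 117.2] lat [-552.6 -528.1 -504.2] z [102.3 118.9 123.4]
collar hi 573 along [107.7 112.2 116.9] lat [-549.5 -527.2 -506.4] z [110.7 119.7 123.4]
flange 562 along [37.1 41.8 48.3] lat [-550.8 -526.8 -501.6] z [102.4 117.7 124.8]
base/plates 493 along [ 51.   78.5 107.1] lat [-493.1 -488.  -481.9] z [ 9.2 12.7 14.4]
base/plates 514 along [ 48.   78.7 104.1] lat [-571.6 -565.8 -560.4] z [ 9.8 12.5 14.5]
piston 625 along [46.8 62.1 71.7] lat [-540.6 -526.3 -512. ] z [111.9 116.9 119.3]
block 802 along [-220.9 -206.5 -193.2] lat [-603.7 -577.3 -547.6] z [36.6 45.1 47. ]
table 0.7228923028792735 board [ 486.48546238 -203.61027162   15.79157759]
4.9167 [ 0.23  0.59 -1.27  1.82  0.61  1.2   1.82]
```

View pics/w_pan.png

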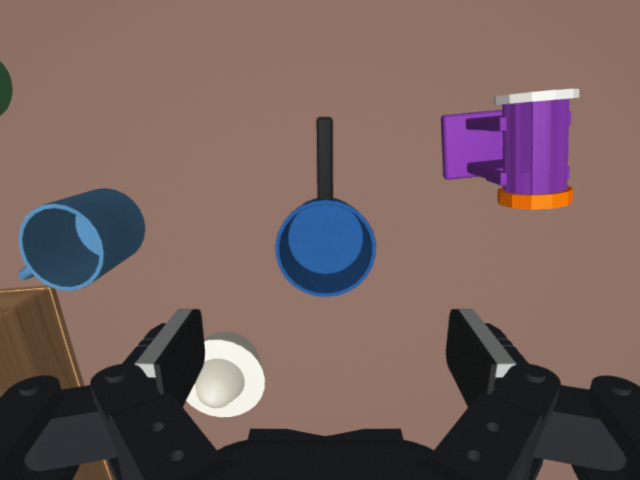

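The pan is at (326,248) with its handle pointing up to (325,117), and nothing stands near the handle. I'll measure it, grasp it and lift.

```bash
python3 - <<'E'
from h import *
C=load('w_pan');W=cloud(C);h=cv2.cvtColor(C['image'],cv2.COLOR_BGR2HSV)
m=cv2.inRange(h,(95,80,20),(130,255,255))>0;b=np.zeros_like(m);b[190:305,265:385]=1
p=W[m&b&(W[...,2]>40)&(W[...,2]<52)]
hs=cv2.cvtColor(C['image'],cv2.COLOR_BGR2GRAY)<70;b[:]=0;b[110:192,305:345]=1
k=W[hs&b&(W[...,2]>37)&(W[...,2]<50)]
(cx,cy),r=cv2.minEnclosingCircle(p[:,:2].astype(np.float32))
q=k[:,:2];cr=cv2.minAreaRect(q.astype(np.float32));print('pan',cx,cy,r,'handle rect',cr,'z',np.median(k[:,2]))
hc=np.array(cr[0]);pc=np.array([cx,cy]);d=hc-pc;L=np.linalg.norm(d);a=np.degrees(np.arctan2(d[1],d[0]));print('L',L,'ang',a)
g=pc+78*d/L;print(g)
assert 42<r<50 and 70<L<95 and abs(a+95)<6
movep([*g,120],Rd(a));movel([*g,15]);clamp();s=read_state();print(s['finger_gap'],s['gripper_force'],s['time'])
movel([*g,60],max_speed=80);s=read_state();print(s['finger_gap'],s['ft_force'],s['torque']); snap('scene','s_lift')
np.save('pan.npy',[*g,a])
E
```

```text
pan 443.0656433105469 301.4212951660156 45.73294448852539 handle rect ((436.4578552246094, 218.3863067626953), (63.10923385620117, 13.099326133728027), 85.19206237792969) z 42.63104029188486
L 83.2974919342005 ang -94.5499158154137
[436.87809242 223.66710419]
12.98223695508355 60.27236223220825 7.05
12.873544693204872 [-0.42049547  0.24186861 -1.65746639] [-0.11776469 -0.00988475 -0.00370553]
```

```bash
python3 - <<'E'
from h import *
gx,gy,a=np.load('pan.npy')
u=lambda t:np.array([np.cos(np.radians(t)),np.sin(np.radians(t))])
out=np.array([540.8,5.]);d=u(77);H=55
f=lambda s:out+s*d+79*u(H)
movel([gx,gy,190],max_speed=200)
movep([*f(75),190],Rd(H));movel([*f(75),22]);movel([*f(36),22],max_speed=80)
print('guard',movel([*f(36),14.5],max_speed=20,guard=6));s=read_state();print(s['eef_pos'],s['time'],s['ft_force'])
open_gripper();movel([*f(36),140],max_speed=200);snap('scene','s_pan');snap('top','t_pan');snap('wrist','w_pan2');print(read_state()['time'])
C=load('t_pan');W=cloud(C);h=cv2.cvtColor(C['image'],cv2.COLOR_BGR2HSV)
for n in('t_pan','s_pan','w_pan2'):
    C=load(n);W=cloud(C);h=cv2.cvtColor(C['image'],cv2.COLOR_BGR2HSV)
    m=(cv2.inRange(h,(95,80,20),(130,255,255))>0)&(W[...,2]>38)&(W[...,2]<52)&(np.hypot(W[...,0]-549,W[...,1]-40)<70)
    p=W[m];print(n,len(p), cv2.minEnclosingCircle(p[:,:2].astype(np.float32)) if len(p)>5 else '')
E
python3 -c "
import cv2,numpy as np
a=cv2.imread('pics/s_pan.png')[150:350,200:467];b=cv2.imread('pics/w_pan2.png')
cv2.imwrite('pics/v1.png',np.hstack([cv2.resize(a,(400,300)),cv2.resize(b,(400,300))]))"
```

```text
guard True
[594.51959909 105.4950162   18.60279954] 13.2583 [1.16706588 1.80476724 3.4257513 ]
14.8667
t_pan 132 ((549.1188354492188, 43.383827209472656), 45.45001220703125)
s_pan 255 ((552.0455322265625, 42.609657287597656), 46.32619094848633)
w_pan2 3626 ((550.27685546875, 40.5298957824707), 46.26974868774414)
```

View pics/v1.png

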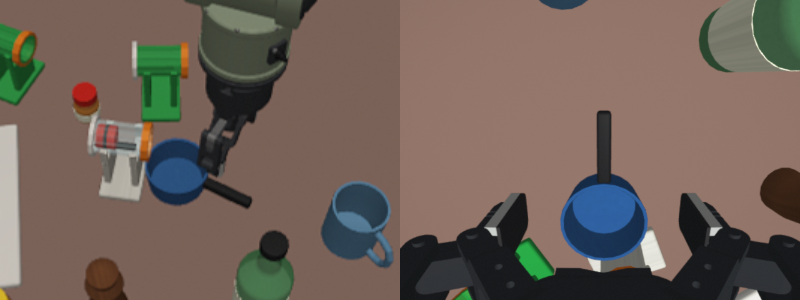

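The pan stands at about (550,41), 37 mm beyond the outlet, with its rim under the collar. Now the pusher.

```bash
python3 - <<'E'
from h import *
s=read_state();p=s['eef_pos'];movel([p[0],p[1],240],max_speed=250)
# view from behind so the block is ahead of the camera
movep([519,-322,230],Rd(5));C=snap('wrist','w_push');W=cloud(C);print(read_state()['time'],read_state()['qpos'].round(2))
h=cv2.cvtColor(C['image'],cv2.COLOR_BGR2HSV)
m=(cv2.inRange(h,(5,80,50),(22,255,255))>0)&(W[...,2]>24)&(W[...,2]<52)&(abs(W[...,1]+317)<40)&(abs(W[...,0]-575)<110)
q=W[m]
r=cv2.minAreaRect(q[:,:2].astype(np.float32));print(len(q),r)
b=q[q[:,2]>40];print('block',len(b),cv2.minAreaRect(b[:,:2].astype(np.float32)),np.median(b[:,2]))
rod=q[(q[:,0]>560)];l=np.polyfit(rod[:,0],rod[:,1],1);print('rod ang',np.degrees(np.arctan(l[0])),np.polyval(l,[520,660]),rod[:,0].max())
E
```

```text
17.0583 [-0.19  0.79  1.13  1.68 -0.77  1.18 -0.35]
4358 ((575.9564208984375, -320.1194152832031), (174.09063720703125, 20.381868362426758), 5.74934720993042)
block 1827 ((570.4130249023438, -320.67755126953125), (162.94786071777344, 20.381868362426758), 5.749347686767578) 45.60067087327377
rod ang 5.559611733739086 [-326.05825317 -312.43076221] 662.8732676552873
```

View pics/w_push.png

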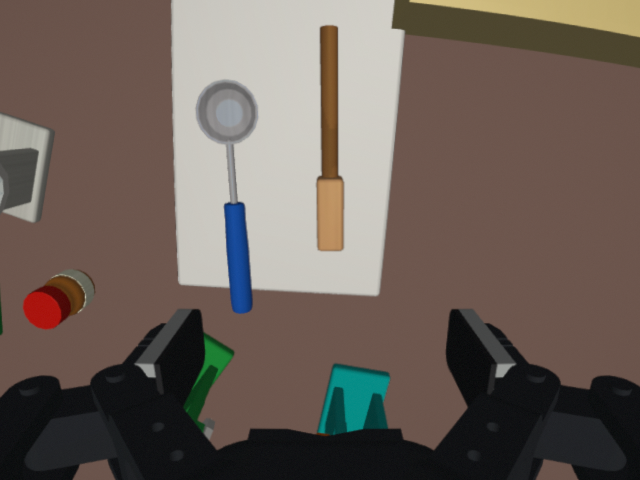

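The block is at (330,213) and the rod tip at (329,28). The spoon, at x≈237, leaves about 10 mm of finger clearance. Grasping now.

```bash
python3 - <<'E'
from h import *
A=5.6;e=np.array([np.cos(np.radians(A)),np.sin(np.radians(A))])
B=np.array([518.8,-325.]);g=B+5*e
movep([*g,110],Rd(A));print('g',movel([*g,19.5],max_speed=70,guard=12));z=read_state()['eef_pos'];print(z)
clamp();s=read_state();print(s['finger_gap'],s['gripper_force'],s['eef_pos'],s['time'])
np.save('push.npy',[*s['eef_pos'],A])
movel([*g,150],max_speed=150);s=read_state();print(s['finger_gap'],s['ft_force'])
# above pre-insertion
d=np.array([np.cos(np.radians(77)),np.sin(np.radians(77))]);inn=np.array([522.7,-73.])
pre=inn-(160-5)*d
movep([*pre,150],Rd(77));snap('scene','s_pre');C=snap('wrist','w_pre');print(read_state()['time'],read_state()['eef_pos'])
W=cloud(C);h=cv2.cvtColor(C['image'],cv2.COLOR_BGR2HSV)
l=np.array([-d[1],d[0]])
m=(cv2.inRange(h,(5,80,40),(22,255,255))>0)&(W[...,2]>120)&(W[...,2]<190)
q=W[m]-np.array([*inn,0]);a=q[:,:2]@d;t=q[:,:2]@l
for lo in(-120,-90,-60,-35):
    k=(a>lo)&(a<lo+20)&(abs(t)<30);print(lo,k.sum(),np.median(t[k]).round(1),np.percentile(q[k,2],[50,95]).round(1) if k.any() else '')
print('tip',np.percentile(a[abs(t)<25],99))
a_=cv2.imread('pics/s_pre.png')[150:350,100:367]
cv2.imwrite('pics/v2.png',np.hstack([cv2.resize(a_,(400,300)),cv2.resize(C['image'],(400,300))]))
E
```

```text
g False
[ 523.96981651 -324.62996052   19.87986498]
21.312456230825262 59.14784252643585 [ 523.85285744 -324.65582179   19.71103474] 19.6583
21.03534300332233 [-0.43666612 -0.21346878 -1.7284234 ]
21.7167 [ 487.79579953 -224.66941905  149.73444712]
-120 2653 -0.5 [166.8 168.3]
-90 3207 -0.5 [166.7 168.3]
-60 1286 -0.4 [166.6 168.4]
-35 0 nan 
tip -54.128301123781185
  return _methods._mean(a, axis=axis, dtype=dtype,
  ret = ret.dtype.type(ret / rcount)
```

View pics/v2.png

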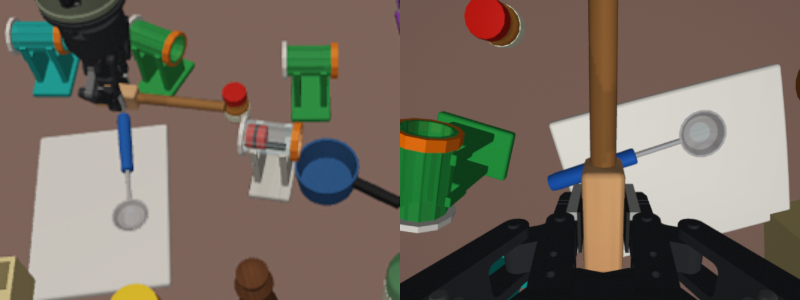

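The pusher is held level and its rod runs along the barrel axis (0.5 mm lateral error). I'll lower it, enter the barrel and push.

```bash
python3 - <<'E'
from h import *
d=np.array([np.cos(np.radians(77)),np.sin(np.radians(77))]);inn=np.array([522.7,-73.])
P=lambda t,z=84.5:[*(inn+(t-140)*d),z]   # t = tip position along barrel from inlet
movel(P(-15));
print(movel(P(5),max_speed=60,guard=10),movel(P(55),max_speed=50,guard=25));s=read_state();print(s['eef_pos'],s['ft_force'],s['finger_gap'],s['time'])
print(movel(P(76),max_speed=25,guard=25));s=read_state();print(s['ft_force'],s['time'])
snap('scene','s_push');snap('top','t_push')
a=cv2.imread('pics/s_push.png')[190:300,230:430];b=cv2.imread('pics/t_push.png')[190:300,240:387]
cv2.imwrite('pics/v3.png',np.hstack([cv2.resize(a,(400,300)),cv2.resize(b,(400,300))]))
E
```

```text
False False
[ 503.39013156 -155.61916097   84.42021893] [-0.02154397 -0.21544853 -0.95796337] 21.000994775961004 23.9333
False
[-0.0588646   0.12623051 -0.57355534] 24.925
```

View pics/v3.png

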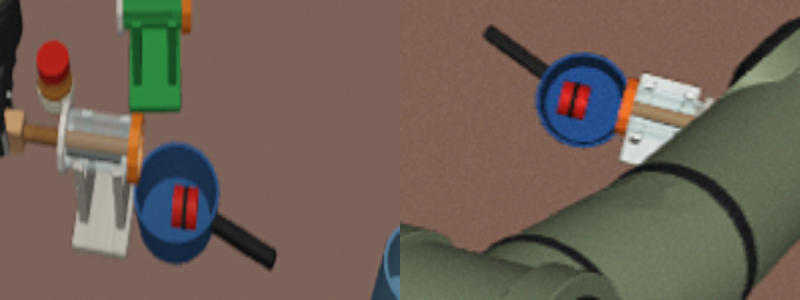

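The piston lies in the pan, at (185,207) in the left crop. I'll withdraw and lay the pusher back.

```bash
python3 - <<'E'
from h import *
d=np.array([np.cos(np.radians(77)),np.sin(np.radians(77))]);inn=np.array([522.7,-73.])
P=lambda t,z=84.5:[*(inn+(t-140)*d),z]
x,y,z,A=np.load('push.npy')
movel(P(-15),max_speed=120);movel(P(-15,150));movep([x,y,150],Rd(A));movel([x,y,35]);print(movel([x,y,z+.2],max_speed=25,guard=8));print(read_state()['eef_pos'])
open_gripper();wait(.2);movel([x,y,250]);print(read_state()['time']);snap('wrist','w_end')
q=read_state()['qpos'].copy();q[0]+=.9;goto_joints(q)   # swing aside for the last look
wait(.3);snap('scene','s_end');s=read_state();print(s['time'],s['eef_pos'])
C=load('w_end');W=cloud(C);h=cv2.cvtColor(C['image'],cv2.COLOR_BGR2HSV)
m=(cv2.inRange(h,(5,80,50),(22,255,255))>0)&(W[...,2]>24)&(abs(W[...,1]+317)<40)&(abs(W[...,0]-575)<110)
print(cv2.minAreaRect(W[m][:,:2].astype(np.float32)),np.percentile(W[m][:,2],[2,98]))
E
```

```text
True
[ 523.71848362 -324.47241427   19.72240322]
31.4917
33.825 [  71.63280236 -611.89485331  249.33429148]
((576.04443359375, -320.3206787109375), (174.31748962402344, 20.71096420288086), 5.801692008972168) [32.35523126 46.93380292]
```

View pics/s_end.png

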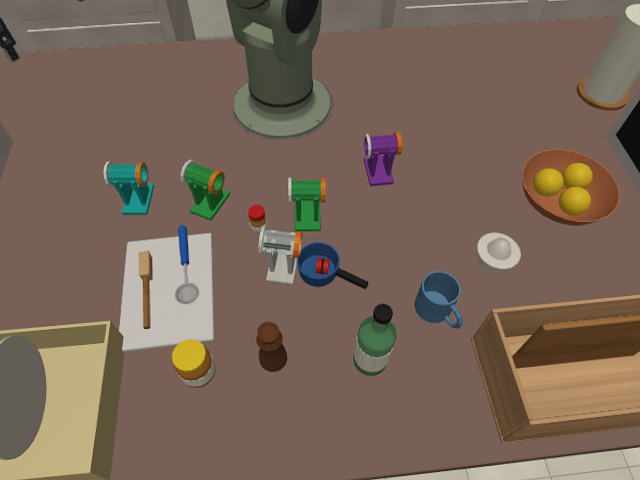

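The pusher lies flat on the board at (146,287). The piston is in the pan at (322,265), and the other things are where they were.

```bash
python3 -c "
from workcell import *
print(finish_job())"
```

```text
the job is handed in; nothing more can be done
None
```

The job is handed in at about 34 s of the 72 s allowed: the piston is in the saucepan standing under the outlet, the pusher lies flat on the chopping board, and nothing else looks moved in the last picture.

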